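# Run the loose wing nut of the bench grater home

## Task

One of the two wing nuts that clamp the grating plate of the bench grater stands loose, high on its stud. Push it round clockwise by its wings, stroke after stroke with the fingertips, until it is fully home on its washer and stops; do not pinch it. Leave the tight wing nut and the mugs, glasses, spice jar and candle as they are, and finish clear of everything.

Things in the scene. Friction and masses are not known exactly. Their poses are not given: they have to be found in the camera images.
- grater: bench grater, fixed to the worktop: wooden base 220 (its x) x 230 (its y) mm, 28 mm high, with a steel grating plate. Origin: centre of the underside, on the worktop; its +x points away from the robot, yawed by up to 0.3 rad. Near its front edge a clamp bar carries two studs with wing nuts, at x = -75, y = +65 and -65 mm; which of the two is loose varies.
- grater_bar (a point): centre of the top of the aluminium clamp bar, 41 mm above the worktop, at the grater's x = -75 mm, axes as the grater's; the bar is 36 mm in x, 220 mm in y.
- grater_stop (a point): top middle of the near face of the upright wooden food stop, 88 mm above the worktop; the stop is 220 mm long in the grater's y and 10 mm thick. Its near face is 37 mm beyond the stud axes: the wings turn past it, but a finger cannot pass there. Near, left and right of each nut is free.
- post_loose: stud and washer of the loose wing nut, fixed; origin on the stud axis at the top of the clamp bar (41 mm above the worktop), z up. Washer diameter 28, 2 mm thick; stud diameter 10, 30 mm high above the bar.
- post_tight: stud and washer of the other, already tight wing nut; same shape and origin.
- nut_loose (a joint): turn of the loose wing nut still to go, in rad: 0 = fully home on its washer (hard stop); starts between 6 and 9. Clockwise seen from above lowers the value; the nut sinks 1.1 mm per rad and does not spin on by itself (friction 0.04 N m, about 2 N at the wing). Pressing down does not turn it.
- nut_tight (a joint): the same for the tight nut: it is at 0 and is to stay there (0.15 N m turns it).
- nut_loose_mid (a point): point on the axis of the loose nut at half its wing height (18.5 mm above the nut's underside, so 20.5 mm above the clamp bar when home, and 6.6 to 9.9 mm higher at the start). It turns with the nut: its x axis runs along the two wings, z up.
- nut_tight_mid (a point): the same point of the tight nut, which looks alike but sits low on its washer with more stud showing above it.
- nut_loose_drive: the two wing faces of the loose black nut that are pushed to turn it clockwise; origin on its axis at its underside. Hub diameter 18 (flange at the foot 24), 17 mm high; two flat upright wings 180 degrees apart, 60 mm over their tips, each 10 mm thick, from 5 to 32 mm above the underside.
- nut_loose_back: the two rear wing faces of the loose nut; loaded together with the driving faces only when the nut is pinched. Same origin.
- mug_left: white espresso mug 60x83x49 mm standing left of the grater, loose, not to be disturbed. Origin: at its underside, z up.
- mug_right: white espresso mug 60x83x49 mm standing to the right of the grater, loose, not to be disturbed. Origin: at its underside, z up.
- glass_near: clear tumbler, diameter 48, height 61 mm, right of the grater, nearer the robot, loose, not to be disturbed. Origin: at its underside, z up.
- glass_far: clear tumbler, diameter 48, height 61 mm, right of the grater, farther away, loose, not to be disturbed. Origin: at its underside, z up.
- spice_left: spice jar with a red cap, diameter 45, height 106 mm, left of the grater, loose, not to be disturbed. Origin: at its underside, z up.
- candle_right: tea candle, diameter 38, height 15 mm, right of the grater, loose, not to be disturbed. Origin: at its underside, z up.

How it is judged:
At the end, for the whole second after the job is handed in: the loose nut is turned home to within 0.15 rad of its stop and rests there; the other nut is still tight (within 0.3 rad of its stop) (value of joint nut_loose below 0.15 rad and velocity of joint nut_loose between -0.05 and 0.05 rad/s and value of joint nut_tight below 0.3 rad); the robot touches nothing.
It fails at once if the nut is pinched between the fingers (both faces of its wings loaded at once) instead of being pushed round (contact force between the fingers and nut_loose_drive above 1 N and contact force between the fingers and nut_loose_back above 1 N).
It fails at once if the tight wing nut is loosened (by more than 0.3 rad) (value of joint nut_tight above 0.3 rad).
It fails at once if a mug, glass, the spice jar or the candle is shifted or lifted (over 25 mm) or tipped (distance of any of mug_left, mug_right, glass_near, glass_far, spice_left, candle_right from where it was at the start of the episode above 0.025 m or angle between any of mug_left, mug_right, glass_near, glass_far, spice_left, candle_right's own z axis and vertical above 0.4 rad).
It also fails if it takes over 69 s, if anything falls off the work surface, if the arm or the gripper's body presses on something with over 40 N, if the wrist force passes 120 N, or if a joint passes its speed limit or range.

## Robot

A 6-joint arm with a two-finger parallel gripper is mounted at the origin on a cart in front of the work surface, level with it; the furniture and walls round the work are solid. World frame = base frame: x ahead of the robot, y to its left, z up, the work surface at z = 0. Lengths are in m, angles in rad, forces in N, time in s.
With the tool pointing down it reaches from about 0.15 to 0.775 m from the base axis. Payload 6.1 kg.
Tool frame: the origin (TCP) lies where the fingers leave the gripper's body, on its centre line; the fingertips stand ahead of it and the grasp point (between the pads) lies 54 mm ahead of it (r.nose_length is the z of the fingertips in the tool frame, in m); z points along the fingers, y is the line along which they close (so a half turn about z gives the same grasp; the last joint's range is limited). The gripper opens to 85 mm and grips with 20 to 120 N. Pads are 22 mm wide; open, the fingers measure 114 mm over their backs; the gripper's body (76 mm by 85 mm) begins 54 mm behind the grasp point. The pads swing forward as they close: fully open they stand 13 mm farther back than shut.
Start: joints at [-1.336, 0.126, -0.04, 1.405, 0, 1.571], TCP at [0.122, -0.511, 0.304] pointing down, gripper open.
Joint ranges: [-2.72, 2.72], [-0.95, 1.95], [-1.27, 1.35], [-1.78, 2.02], [-1.46, 1.47], [-3.14, 3.14]. Speed limits (rad/s): [2.39, 2.39, 3.01, 3.14, 3.14, 3.14].

## Interface

Orientations are given as a unit quaternion [x, y, z, w].
In Python, from rig import r gives the robot as it stands.
- The arm moves only by the shell command python3 -m inch 'ROWS' [FORCE]. ROWS is a JSON object whose one key "targets" holds one flat list of numbers, 7 for each row, row after row: the shift along the tool's x, y, z in mm, then the turn, a rotation vector about the tool's x, y, z in rad, then the closure, from 0 (fully open) to 1 (shut). A call has 1 to 10 rows; each row is the pose to reach, as a shift and turn from the pose commanded when the call began, along the tool's axes at that moment; what a row does not reach only later rows make up. A row lasts 1/8 s, in which the tool goes at most 62.5 mm and 10.7 degrees, less where a joint would pass 70% of its speed; a pose out of reach is approached as far as the arm can. A call with a gripper value outside its range is refused whole. The fingers move at their own pace and stop on an object; FORCE is the grip in N (left out, the last holds). Time passes only in rows, so rows that repeat a pose let the fingers close. It gives the time, the measured TCP pose, the force, the opening and the grip force at its end, in the units of the state.
- r.state(): the state, without advancing time (a new reading comes with each control period).
- r.camera(name): name is "scene" or "side" or "wrist"; returns a dict with "image" (384x512x3 uint8, red, green, blue), "fov_y" (degrees; the focal length in pixels is half the picture's height over the tangent of half this angle, whatever the lens; pixels are square), "cx", "cy" (the principal point, pixels), "k1" (the pictures are not rectified: a ray, as slopes to the right and down, at radius r is drawn at 1 + k1 r^2 times it, then the intrinsics apply), "R" (3x3) and "t" (3): a world point X has camera coordinates R X + t; the wrist camera has in their place "tool_from_camera" (4x4, takes a point from camera to tool coordinates, whose origin is the TCP and whose axes are the flange's). Camera axes: x right, y down, z forward; pixel columns grow to the right and rows downward; lengths in m; the calibration is good to about 2 mm. A picture is of the moment at which its call begins: read the wrist's pose just before it. There is no depth.
- r.hand_in(): hands the job in; it is judged then, once.
The state is a dict: "clock": time; "q": joint angles; "qd": joint speeds; "effort": joint torques, N m; "position": TCP position; "orientation": TCP orientation; "force": force on the tool from outside, world axes, zero at the start; "torque": the same for the moment, N m; "grip_width": finger opening in m; "finger_force": force on a finger pad.
Only numpy, scipy, OpenCV 4.12 (cv2) and the standard library are available. Lean on these libraries where they do the work, as an engineer would, in place of code of your own. Each camera call takes 0.05 s, during which the arm holds its last target. There are 200 camera calls.

## Working session

There is one attempt and no reset: what is moved stays moved. The work goes in short steps, Python scripts to look and compute and a shell command to move; the robot and the scene stay as the last step left them, time stands still between calls to the robot, and variables do not carry over. Pictures are saved under pics/ and viewed, at most 10 in all, crops included, and the job is handed in when it is done.

```bash
ls; mkdir -p pics
python3 - <<'E'
from rig import r
import cv2,numpy as np
s=r.state();print(s['position'],s['orientation'],r.nose_length,s['grip_width'])
for n in ['scene','side']:
    c=r.camera(n);print(n,c['fov_y'],c['cx'],c['cy'],c['k1'],np.array(c['R']).tolist(),c['t'])
    cv2.imwrite(f'pics/{n}0.png',cv2.resize(np.array(c['image'])[:,:,::-1],(800,600),interpolation=cv2.INTER_CUBIC))
E
```

```text
pics
[ 0.12204587 -0.51031786  0.30309738] [ 9.93121207e-01  1.17088016e-01 -9.81050373e-05 -8.09735497e-04] 0.0726 0.08526359223770744
scene 44.89145337859618 264.67603786174686 194.2182327801625 0.014856933042596578 [[-0.8057308377487309, -0.5922612042770409, 0.004948030824259875], [-0.35799380888541327, 0.48033666839258965, -0.8006978942130557], [0.47184557844748615, -0.646918349489189, -0.5990479105995951]] [0.4982192  0.27147283 0.9898404 ]
side 55.936767173274184 257.6685589619879 192.2830339652223 -0.10827351948571305 [[0.9647169593924851, -0.26297862610926315, 0.012783992733215559], [-0.11405291073112206, -0.4611707948691182, -0.8799508119852749], [0.2373038596699961, 0.847445420171394, -0.47489276475458403]] [-0.56886612  0.12270207  0.90301681]
```

View pics/scene0.png

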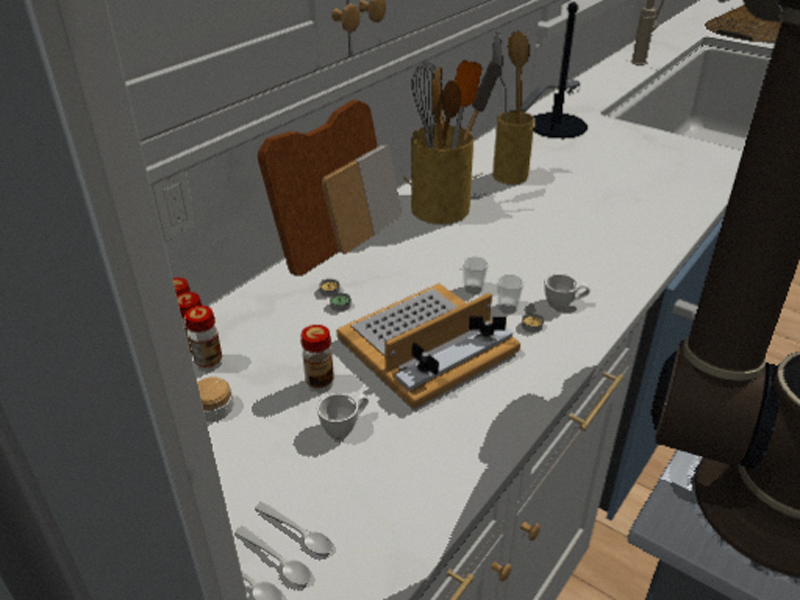

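View pics/side0.png

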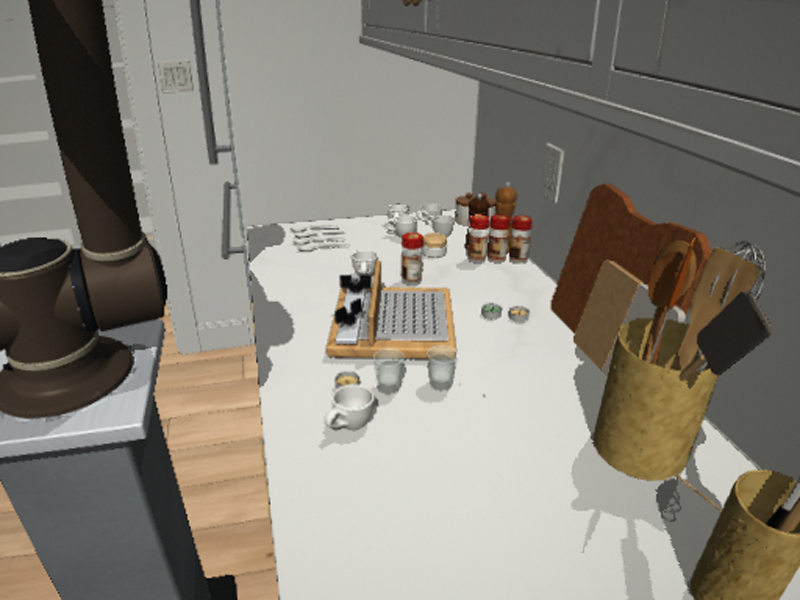

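The grater lies near scene (430,345) and side (390,322) in the 800x600 pictures. The nuts are at scene (425,360)/(488,327) and side (355,282)/(348,312). I'll zoom in on both.

Run:
```python
import cv2,numpy as np
a=cv2.imread('pics/scene0.png');b=cv2.imread('pics/side0.png')
# crop 200x150 (800-px units) -> 800x600 split
A=cv2.resize(a[275:415,330:530],(800,560),interpolation=cv2.INTER_CUBIC)
B=cv2.resize(b[255:365,315:465],(800,587),interpolation=cv2.INTER_CUBIC)
cv2.imwrite('pics/cA.png',A);cv2.imwrite('pics/cB.png',B)
```

```text
(no output)
```

View pics/cA.png

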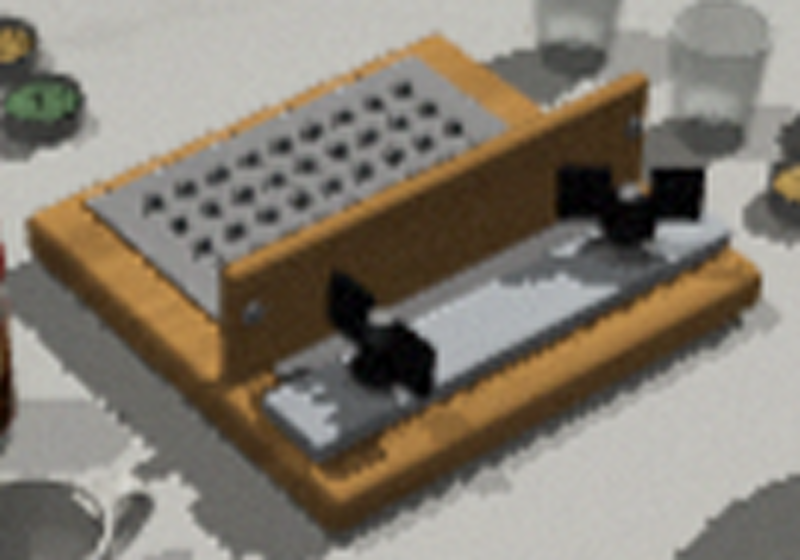

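View pics/cB.png

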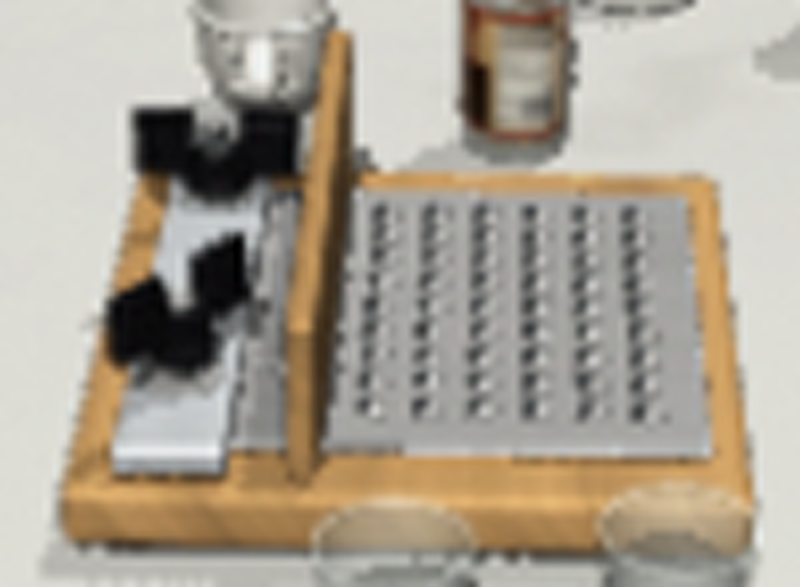

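Crops: near-left corner of the base top at A(335,500) and far-right at A(435,35). Nuts are at A(380,340) and A(630,195), and at B(215,145) and B(180,310). Next I'll fit the grater pose, then fit each nut's angle and height by silhouette.

```bash
cat > h.py <<'E'
import cv2,numpy as np
from scipy.optimize import least_squares
def proj(c,X):
    X=np.asarray(X,float);Y=X@np.array(c['R']).T+np.array(c['t'])
    p=Y[:,:2]/Y[:,2:];p=p*(1+c['k1']*(p**2).sum(1,keepdims=True))
    f=192/np.tan(np.radians(c['fov_y'])/2);return p*f+[c['cx'],c['cy']]
def W(g,P):
    P=np.asarray(P,float);cs,sn=np.cos(g[2]),np.sin(g[2])
    return np.c_[g[0]+cs*P[:,0]-sn*P[:,1],g[1]+sn*P[:,0]+cs*P[:,1],P[:,2]]
def wing(g,y,th,h,S=1):
    # list of point sets (grater frame -> world); th = wing angle in grater frame, h = rise above home, m
    out=[]
    for s in (1,-1):
        B=np.array([[s*a,b,z] for a in(.008,.030) for b in(-.005,.005) for z in(.005,.032)])
        out.append(B)
    t=np.linspace(0,2*np.pi,16)
    out.append(np.vstack([np.c_[.009*np.cos(t),.009*np.sin(t),0*t+z] for z in(0,.017)]))
    c,s=np.cos(th),np.sin(th);R=np.array([[c,-s,0],[s,c,0],[0,0,1]])
    return [W(g,B@R.T+[-.075,y,.043+h]) for B in out]
def mask(c,sets,K=4):
    m=np.zeros((384*K,512*K),np.uint8)
    for s in sets: cv2.fillConvexPoly(m,cv2.convexHull(np.round((proj(c,s)+.5)*K).astype(np.int32)),255)
    return cv2.resize(m,(512,384),interpolation=cv2.INTER_AREA)/255.
E
cat > fit.py <<'E'
from h import *
from rig import r
c={n:r.camera(n) for n in('scene','side')}
A=[(-110,115,28,335,500),(110,115,28,30,225),(-110,-115,28,755,275),(110,-115,28,435,35),(-38,110,88,225,268),(-38,-110,88,645,75),(-93,-110,41,728,232)]
B=[(-110,-115,28,65,500),(110,-115,28,752,505),(110,115,28,715,180),(-110,115,28,140,180),(-38,-110,88,290,325),(-38,110,88,333,35),(-93,-110,41,115,458),(-57,-110,41,222,458)]
A=np.array(A,float);B=np.array(B,float)
a=(A[:,3:]/4+[330,275])*.64-.3;b=(B[:,3:]/(800/150)+[315,255])*.64-.3
res=lambda g:np.r_[(proj(c['scene'],W(g,A[:,:3]/1e3))-a).ravel(),(proj(c['side'],W(g,B[:,:3]/1e3))-b).ravel()]
s=least_squares(res,[.45,0,0],loss='soft_l1');g=s.x
print(g,np.round(res(g).reshape(-1,2),1).tolist())
dark={n:(np.array(c[n]['image']).max(2)<45).astype(float) for n in c}
def roi(n,y):
    p=proj(c[n],W(g,[[-.075,y,.065]]))[0].astype(int);R=26;return slice(p[1]-R,p[1]+R),slice(p[0]-R,p[0]+R)
for y in(.065,-.065):
    best=[]
    for h in np.arange(-.002,.0121,.001):
        for th in np.arange(0,np.pi,np.pi/60):
            e=0
            for n in c:
                q=roi(n,y);e+=np.abs(mask(c[n],wing(g,y,th,h))[q]-dark[n][q]).sum()
            best.append((e,h,th))
    best.sort();print(y,[(round(e,1),round(h*1e3,1),round(t,2)) for e,h,t in best[:6]])
for n,i in(('glass_near',0),):pass
np.save('g.npy',g)
E
python3 fit.py
```

```text
[ 0.57664244  0.01848424 -0.28085551] [[-0.3, -0.3], [-1.5, -2.3], [2.0, -1.7], [0.2, -1.7], [0.8, 1.2], [1.1, -0.4], [0.8, -1.2], [-0.7, -1.4], [1.1, -0.4], [0.5, -1.3], [0.0, -2.6], [-0.5, -0.8], [-0.7, -1.5], [-0.2, -1.4], [0.7, -1.2]]
0.065 [(np.float64(246.1), np.float64(-2.0), np.float64(0.0)), (np.float64(247.7), np.float64(-1.0), np.float64(3.04)), (np.float64(248.0), np.float64(-2.0), np.float64(3.04)), (np.float64(250.4), np.float64(-2.0), np.float64(3.09)), (np.float64(251.8), np.float64(-1.0), np.float64(0.0)), (np.float64(252.5), np.float64(-1.0), np.float64(3.09))]
-0.065 [(np.float64(264.8), np.float64(5.0), np.float64(0.99)), (np.float64(265.8), np.float64(6.0), np.float64(0.99)), (np.float64(266.4), np.float64(5.0), np.float64(0.89)), (np.float64(266.6), np.float64(5.0), np.float64(0.94)), (np.float64(267.4), np.float64(7.0), np.float64(0.99)), (np.float64(269.1), np.float64(4.0), np.float64(0.89))]
```

The loose nut is the right one (grater y = -65), about 6–7 mm up, wings at about 0.97 rad in the grater frame, near world (0.487,-0.023). I'll go above it with the fingers part closed as a two-pronged driver and check with the wrist camera.

```bash
python3 -m inch '{"targets":[47,-39,5,0,0,0,0.6, 94,-78,10,0,0,0,0.6, 140,-117,15,0,0,0,0.6, 187,-156,20,0,0,0,0.6, 234,-194,25,0,0,0,0.6, 281,-233,30,0,0,0,0.6, 328,-272,35,0,0,0,0.6, 374,-311,40,0,0,0.03,0.6, 421,-350,45,0,0,0.06,0.6, 468,-389,50,0,0,0.06,0.6]}'
python3 -m inch '{"targets":[0,0,0,0,0,0,0.6,0,0,0,0,0,0,0.6]}'
cat > w.py <<'E'
import sys
from h import *
from rig import r
from scipy.spatial.transform import Rotation as Ro
def wcam():
    s=r.state();w=r.camera('wrist');T=np.array(w['tool_from_camera'])
    Rt=Ro.from_quat(s['orientation']).as_matrix()
    Rc=Rt@T[:3,:3];tc=Rt@T[:3,3]+s['position'];w['R']=Rc.T;w['t']=-Rc.T@tc
    return s,w
E
python3 - <<'E'
from w import *
s,w=wcam();g=np.load('g.npy')
im=np.array(w['image'])[:,:,::-1].copy();np.save('w1.npy',im);np.savez('w1cal.npz',**{k:w[k] for k in('R','t','fov_y','cx','cy','k1')})
print(s['clock'],s['position'],s['q'],s['grip_width'],Ro.from_quat(s['orientation']).as_matrix()[:2,:2])
print(proj(w,W(g,[[-.075,-.065,.041],[-.075,-.065,.071],[-.075,.065,.071]])), w['tool_from_camera'])
cv2.imwrite('pics/w1.png',cv2.resize(im,(800,600),interpolation=cv2.INTER_CUBIC))
E
```

```text
clock: 1.45
position: [0.4877, -0.0214, 0.2538]
orientation: [0.996, 0.087, 0.0, 0.0]
force: [0.8, -1.1, 0.4]
grip_width: 0.0337
finger_force: 0.0
clock: 1.7
position: [0.4865, -0.0233, 0.2536]
orientation: [0.996, 0.088, -0.001, 0.0]
force: [0.4, -0.7, 0.1]
grip_width: 0.0339
finger_force: 0.0
1.7 [ 0.48646268 -0.02325207  0.25355717] [-4.76005094e-02  5.98389899e-02 -2.22666395e-01  1.28953559e+00
 -3.52656450e-04  2.91831174e+00] 0.03390796912886656 [[ 0.98460699  0.17477837]
 [ 0.17477814 -0.9846078 ]]
[[250.95536873 176.26864971]
 [250.86494912 186.52206248]
 [ 97.21358621 114.52380295]] [[ 6.07537802e-04 -9.51754955e-01 -3.06858495e-01  7.94083585e-02]
 [ 9.99999797e-01  5.19532106e-04  3.68477406e-04  6.45248555e-04]
 [-1.91277356e-04 -3.06858657e-01  9.51755078e-01 -7.05091249e-02]
 [ 0.00000000e+00  0.00000000e+00  0.00000000e+00  1.00000000e+00]]
```

View pics/w1.png

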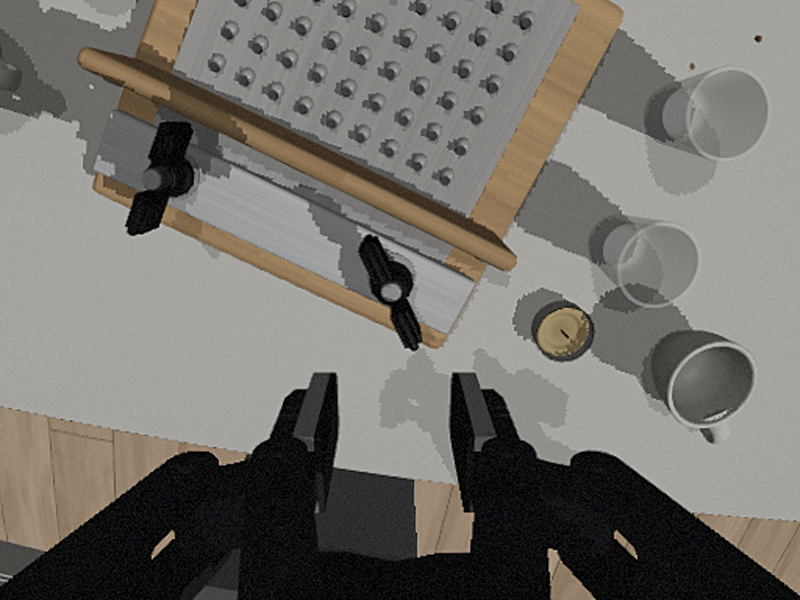

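The predicted stud top (392,291) matches the picture (391,291), so the xy pose is good. Going clockwise raises q6, which is near its limit, so I'll turn a half turn back first. I'll also refine the wing angle from this picture.

```bash
python3 -m inch '{"targets":[0,0,0,0,0,-0.18,0.6,0,0,0,0,0,-0.36,0.6,0,0,0,0,0,-0.54,0.6,0,0,0,0,0,-0.72,0.6,0,0,0,0,0,-0.9,0.6,0,0,0,0,0,-1.08,0.6,0,0,0,0,0,-1.26,0.6,0,0,0,0,0,-1.44,0.6,0,0,0,0,0,-1.57,0.6]}'
python3 -m inch '{"targets":[0,0,0,0,0,-0.18,0.6,0,0,0,0,0,-0.36,0.6,0,0,0,0,0,-0.54,0.6,0,0,0,0,0,-0.72,0.6,0,0,0,0,0,-0.9,0.6,0,0,0,0,0,-1.08,0.6,0,0,0,0,0,-1.26,0.6,0,0,0,0,0,-1.44,0.6,0,0,0,0,0,-1.57,0.6,0,0,0,0,0,-1.57,0.6]}'
python3 - <<'E'
from h import *
z=np.load('w1cal.npz');c={k:z[k] for k in z};im=np.load('w1.npy');g=np.load('g.npy')
d=(im.max(2)<40).astype(float)
p=proj(c,W(g,[[-.075,-.065,.065]]))[0].astype(int);q=(slice(p[1]-42,p[1]+42),slice(p[0]-42,p[0]+42))
b=sorted((np.abs(mask(c,wing(g,-.065,t,h))[q]-d[q]).sum(),h,t,np.degrees(t+g[2])) for h in np.arange(0,.012,.001) for t in np.arange(.4,1.4,.03))
print(np.round(b[:6],4))
from rig import r
s=r.state();print(s['position'],s['q'],s['orientation'])
E
```

```text
clock: 2.88
position: [0.486, -0.025, 0.2543]
orientation: [0.642, 0.766, 0.0, 0.0]
force: [-0.6, -0.5, 0.1]
grip_width: 0.034
finger_force: 0.0
clock: 4.12
position: [0.4861, -0.0248, 0.2543]
orientation: [-0.084, 0.996, -0.0, 0.0]
force: [-0.7, 0.2, 0.8]
grip_width: 0.0345
finger_force: 0.0
[[4.772824e+02 7.000000e-03 8.800000e-01 3.432850e+01]
 [4.782667e+02 6.000000e-03 8.800000e-01 3.432850e+01]
 [4.789843e+02 8.000000e-03 8.800000e-01 3.432850e+01]
 [4.871569e+02 5.000000e-03 8.800000e-01 3.432850e+01]
 [4.878471e+02 9.000000e-03 8.800000e-01 3.432850e+01]
 [4.898235e+02 9.000000e-03 8.500000e-01 3.260960e+01]]
[ 0.4861479  -0.02475216  0.25428924] [-5.08250370e-02  5.80344277e-02 -2.22987967e-01  1.28928261e+00
 -1.00241490e-04 -2.20020245e-01] [-8.44967178e-02  9.96423726e-01 -8.28282601e-05  2.36644581e-04]
```

```bash
python3 -m inch '{"targets":[0,1.5,50,0,0,0,0.6,0,1.5,90,0,0,0,0.6,0,1.5,112,0,0,0,0.6,0,1.5,126,0,0,0,0.6,0,1.5,126,0,0,0,0.6]}'
python3 -m inch '{"targets":[0,0,0,0,0,0.15,0.6,0,0,0,0,0,0.3,0.6,0,0,0,0,0,0.45,0.6,0,0,0,0,0,0.6,0.6,0,0,0,0,0,0.6,0.6]}'
python3 - <<'E'
from w import *
s,w=wcam();print(s['position'],s['force'],s['torque'],s['q'][5])
c=r.camera('scene');d=r.camera('side')
A=np.array(c['image'])[:,:,::-1];B=np.array(d['image'])[:,:,::-1];g=np.load('g.npy')
def crop(n,im,R=40):
    p=proj(n,W(g,[[-.075,-.065,.08]]))[0].astype(int);return cv2.resize(im[p[1]-R:p[1]+R,p[0]-R:p[0]+R],(400,400),interpolation=cv2.INTER_CUBIC)
cv2.imwrite('pics/p1.png',np.hstack([crop(c,A),crop(d,B)]))
E
```

```text
clock: 4.75
position: [0.486, -0.0223, 0.1275]
orientation: [-0.086, 0.996, 0.0, -0.001]
force: [-0.6, 0.1, 0.6]
grip_width: 0.034
finger_force: 0.0
clock: 5.38
position: [0.4869, -0.022, 0.129]
orientation: [0.211, 0.977, 0.0, 0.001]
force: [-0.6, 0.6, -1.1]
grip_width: 0.0341
finger_force: 0.5
[ 0.48691981 -0.02195072  0.12901284] [-0.61362996  0.59452718 -1.05962779] [0.12828577 0.21982458 0.03213008] 0.3807267203554116
```

View pics/p1.png

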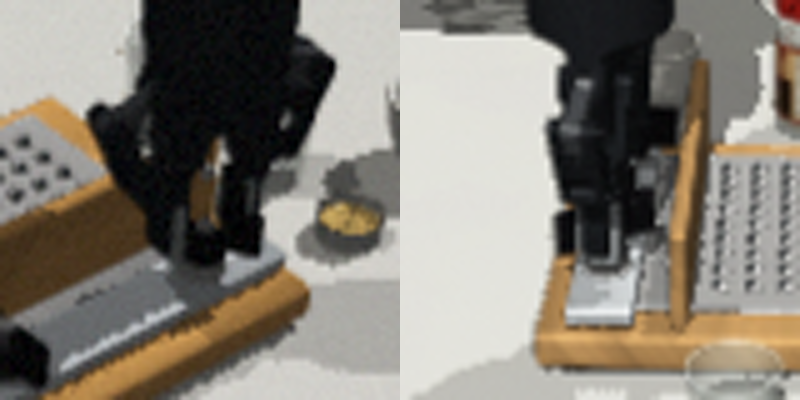

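The fingers straddle the loose nut with both sides clear of the stop and bar, and the other objects are undisturbed. Continuing the stroke.

```bash
python3 -m inch '{"targets":[0,0,0,0,0,0.16,0.6,0,0,0,0,0,0.32,0.6,0,0,0,0,0,0.48,0.6,0,0,0,0,0,0.62,0.6,0,0,0,0,0,0.75,0.6,0,0,0,0,0,0.75,0.6]}'
python3 -c "
from rig import r
s=r.state();print(s['torque'],s['q'][5])"
```

```text
clock: 6.28
position: [0.4868, -0.0221, 0.1281]
orientation: [0.554, 0.832, -0.0, 0.0]
force: [0.1, 0.3, 0.1]
grip_width: 0.034
finger_force: 0.5
[-0.21252041 -0.04879846  0.00741452] 1.1293174532606725
```

Because the nut is symmetric, the two-finger driver can't gain much more without passing the stop. I'll switch to a closed-fingertip post that circles right, near, left with fixed orientation (tool y along the bar). First back off, lift, realign and close.

```bash
python3 -m inch '{"targets":[0,0,0,0,0,-0.1,0.6,0,0,-40,0,0,-0.1,0.6,0,0,-80,0,0,-0.25,0.6,0,0,-110,0,0,-0.42,0.8,0,0,-110,0,0,-0.6,1,0,0,-110,0,0,-0.77,1,0,0,-110,0,0,-0.894,1,0,0,-110,0,0,-0.894,1,0,0,-110,0,0,-0.894,1]}'
cat > st.py <<'E'
from w import *
g=np.load('g.npy');n=W(g,[[-.075,-.065,0]])[0]
s=r.state();Rt=Ro.from_quat(s['orientation']).as_matrix();d=Rt.T@(s['position']-n)
print('t',s['clock'],'TCP in nut frame gx,gy:',np.round([-d[0]*1e3,d[1]*1e3],1),'z',s['position'][2],'yaw err',np.degrees(np.arctan2(Rt[1,0],Rt[0,0])-g[2]-np.pi),'w',s['grip_width'],'T',np.round(s['torque'],2),s['q'][5])
def fit():
    b=None
    cs=[wcam()[1],r.camera('scene'),r.camera('side')]
    for c in cs: c['d']=(np.array(c['image']).max(2)<40).astype(float)
    for c,nm in zip(cs,('wrist','scene','side')):
        p=proj(c,W(g,[[-.075,-.065,.065]]))[0].astype(int);R=42 if nm=='wrist' else 18
        if not(R<p[0]<512-R and R<p[1]<384-R): print(nm,'out',p);continue
        q=(slice(p[1]-R,p[1]+R),slice(p[0]-R,p[0]+R))
        b=sorted((np.abs(mask(c,wing(g,-.065,t,h))[q]-c['d'][q]).sum(),h*1e3,np.degrees(t)) for h in np.arange(0,.011,.001) for t in np.arange(0,3.14,.05))
        print(nm,np.round(b[:3],1).tolist())
import sys
if len(sys.argv)>1: fit()
E
python3 st.py f
```

```text
clock: 7.4
position: [0.4867, -0.0219, 0.238]
orientation: [0.141, 0.99, 0.0, 0.0]
force: [0.4, -0.5, -0.5]
grip_width: -0.0
finger_force: 0.0
t 7.4 TCP in nut frame gx,gy: [-0.2  1.3] z 0.2380285246263218 yaw err -0.14952061376173942 w -5.322824818048878e-06 T [-0.03 -0.02  0.03] 0.2385154994254302
wrist [[441.9, 6.0, 171.9], [444.2, 5.0, 171.9], [444.6, 7.0, 171.9]]
scene [[56.8, 3.0, 163.3], [58.2, 3.0, 166.2], [58.3, 2.0, 163.3]]
side [[132.7, 4.0, 2.9], [133.0, 5.0, 157.6], [133.6, 5.0, 0.0]]
```

```bash
python3 -m inch '{"targets":[0,-31,0,0,0,0,1,0,-31,50,0,0,0,1,0,-31,85,0,0,0,1,0,-31,105,0,0,0,1,0,-31,105,0,0,0,1]}'
python3 st.py
python3 -m inch '{"targets":[7.5,1,0,0,0,0,1,14.5,4,0,0,0,0,1,20.5,8.5,0,0,0,0,1,25,14.5,0,0,0,0,1,28,21.5,0,0,0,0,1,29,29,0,0,0,0,1]}'
python3 st.py
```

```text
clock: 8.18
position: [0.4768, -0.0516, 0.1315]
orientation: [0.141, 0.99, -0.0, -0.002]
force: [-0.7, -0.6, 1.1]
grip_width: 0.0005
finger_force: 0.0
t 8.175 TCP in nut frame gx,gy: [ -1.9 -30.1] z 0.13149472297057288 yaw err -0.12801129651244147 w 0.0005024616962947922 T [ 0.03 -0.02 -0.03] 0.17533565384627994
clock: 8.93
position: [0.458, -0.0153, 0.1329]
orientation: [0.141, 0.99, -0.0, -0.0]
force: [-1.6, -2.3, 0.1]
grip_width: 0.0002
finger_force: 0.8
t 8.925 TCP in nut frame gx,gy: [-29.7  -0.5] z 0.13289648446205404 yaw err -0.10957815795695972 w 0.0001620972459555232 T [-0.36  0.14 -0.04] 0.2495949742371316
```

```bash
python3 -m inch '{"targets":[-1,7.5,0,0,0,0,1,-4,14.5,0,0,0,0,1,-8.5,20.5,0,0,0,0,1,-14.5,25,0,0,0,0,1,-21.5,28,0,0,0,0,1,-29,29,0,0,0,0,1]}'
python3 st.py
python3 -m inch '{"targets":[-7.5,-1,0,0,0,0,1,-14.5,-4,0,0,0,0,1,-14.5,-4,0,0,0,0,1]}'
python3 st.py
```

```text
clock: 9.68
position: [0.4944, 0.0043, 0.1327]
orientation: [0.141, 0.99, 0.0, -0.0]
force: [-3.2, 0.3, -0.0]
grip_width: -0.0002
finger_force: 1.2
t 9.675 TCP in nut frame gx,gy: [-0.3 28.6] z 0.13272304121432338 yaw err -0.0995736971262495 w -0.00018894585356617186 T [0.28 0.51 0.  ] 0.2908609306731525
clock: 10.05
position: [0.5079, -0.0044, 0.1331]
orientation: [0.141, 0.99, -0.0, 0.001]
force: [-0.4, 1.6, -0.8]
grip_width: -0.0001
finger_force: 0.3
t 10.05 TCP in nut frame gx,gy: [15.5 24.1] z 0.13312420694859953 yaw err -0.15519107085729544 w -0.00010748239167609444 T [ 0.13 -0.14 -0.  ] 0.27502602459585385
```

```bash
python3 -m inch '{"targets":[6,4,0,0,0,0,1,6,4,-50,0,0,0,1,6,4,-105,0,0,0,1,14.5,-25,-105,0,0,0,1,14.5,-54,-105,0,0,0,1,14.5,-54,-105,0,0,0,1]}'
python3 st.py f
```

```text
clock: 10.8
position: [0.4772, -0.0525, 0.2383]
orientation: [0.142, 0.99, -0.0, 0.0]
force: [0.5, 0.4, 1.5]
grip_width: 0.0
finger_force: 0.0
t 10.8 TCP in nut frame gx,gy: [ -0.6 -30.8] z 0.23831678276276247 yaw err -0.23774240797141624 w 2.122014776004425e-06 T [-0.01 -0.06  0.01] 0.17559097362704476
wrist [[466.4, 0.0, 11.5], [466.8, 2.0, 11.5], [467.8, 1.0, 11.5]]
scene [[62.0, 0.0, 5.7], [62.1, 0.0, 2.9], [62.7, 0.0, 0.0]]
side [[134.8, 1.0, 5.7], [135.1, 0.0, 8.6], [135.4, 0.0, 5.7]]
```

Wing now at 11.5° in the grater frame, so about 3.8 rad are done. Repeat the stroke.

```bash
python3 -m inch '{"targets":[0,1,50,0,0,0,1,0,1,85,0,0,0,1,0,1,105,0,0,0,1,0,1,105,0,0,0,1]}'
python3 -m inch '{"targets":[7.5,1,0,0,0,0,1,14.5,4,0,0,0,0,1,20.5,8.5,0,0,0,0,1,25,14.5,0,0,0,0,1,28,21.5,0,0,0,0,1,29,29,0,0,0,0,1]}'
python3 -m inch '{"targets":[-1,7.5,0,0,0,0,1,-4,14.5,0,0,0,0,1,-4,14.5,0,0,0,0,1]}'
python3 st.py
```

```text
clock: 11.45
position: [0.4772, -0.0498, 0.1313]
orientation: [0.14, 0.99, -0.0, -0.002]
force: [0.2, 0.6, 0.9]
grip_width: 0.0002
finger_force: 0.0
clock: 12.2
position: [0.4581, -0.0142, 0.1328]
orientation: [0.141, 0.99, -0.0, -0.0]
force: [-0.1, -1.6, -0.1]
grip_width: 0.0003
finger_force: 0.8
clock: 12.58
position: [0.4667, -0.0013, 0.1327]
orientation: [0.14, 0.99, 0.0, -0.0]
force: [-0.2, 0.0, -0.1]
grip_width: -0.0
finger_force: 0.0
t 12.575 TCP in nut frame gx,gy: [-25.2  15.6] z 0.13274740154991824 yaw err -0.055569875065304364 w -4.233156797924695e-05 T [ 0.02 -0.02  0.02] 0.27871909669375355
```

```bash
python3 -m inch '{"targets":[-4.5,6,0,0,0,0,1,-10.5,10.5,0,0,0,0,1]}'
python3 -m inch '{"targets":[-3.5,2,0,0,0,0,1,-7,3,0,0,0,0,1]}'
python3 -m inch '{"targets":[-3.5,1,0,0,0,0,1,-7.5,1,0,0,0,0,1]}'
python3 -m inch '{"targets":[-3.5,0,0,0,0,0,1]}'
python3 st.py
```

```text
clock: 12.82
position: [0.4794, 0.0054, 0.1328]
orientation: [0.141, 0.99, 0.0, -0.0]
force: [-2.8, -0.8, 0.4]
grip_width: 0.0001
finger_force: 1.1
clock: 13.08
position: [0.4871, 0.0063, 0.1328]
orientation: [0.141, 0.99, 0.0, -0.0]
force: [-2.2, -0.4, 0.1]
grip_width: -0.0
finger_force: 0.9
clock: 13.32
position: [0.4944, 0.0051, 0.1328]
orientation: [0.141, 0.99, 0.0, -0.0]
force: [-2.1, 1.7, 0.1]
grip_width: 0.0001
finger_force: 1.1
clock: 13.45
position: [0.498, 0.004, 0.1329]
orientation: [0.141, 0.99, 0.0, -0.0]
force: [-1.1, 1.8, 0.0]
grip_width: 0.0002
finger_force: 1.0
t 13.45 TCP in nut frame gx,gy: [ 3.3 29.4] z 0.13289274947613097 yaw err -0.10839028989136487 w 0.0001708533127987171 T [ 0.24  0.43 -0.03] 0.29067206118542654
```

```bash
python3 -m inch '{"targets":[-4,-1,0,0,0,0,1]}'
python3 -m inch '{"targets":[-3.5,-1.5,0,0,0,0,1]}'
python3 -m inch '{"targets":[-3.5,-2,0,0,0,0,1,-3.5,-2,0,0,0,0,1]}'
python3 -m inch '{"targets":[6,4,0,0,0,0,1,6,4,-50,0,0,0,1,6,4,-105,0,0,0,1,14.5,-25,-105,0,0,0,1,14.5,-54,-105,0,0,0,1,14.5,-54,-105,0,0,0,1]}'
python3 st.py f
```

```text
clock: 13.58
position: [0.5016, 0.0019, 0.133]
orientation: [0.141, 0.99, 0.0, 0.0]
force: [-2.8, 1.1, 0.1]
grip_width: -0.0001
finger_force: 0.9
clock: 13.7
position: [0.5047, -0.0006, 0.133]
orientation: [0.141, 0.99, 0.0, 0.0]
force: [-1.1, 1.1, 0.2]
grip_width: -0.0003
finger_force: 0.8
clock: 13.95
position: [0.5076, -0.0037, 0.133]
orientation: [0.141, 0.99, -0.0, 0.0]
force: [0.7, 0.4, 0.2]
grip_width: 0.0001
finger_force: 0.4
clock: 14.7
position: [0.4775, -0.0521, 0.2383]
orientation: [0.142, 0.99, -0.0, 0.0]
force: [-1.0, 0.4, -0.0]
grip_width: 0.0002
finger_force: 0.0
t 14.7 TCP in nut frame gx,gy: [ -0.4 -30.3] z 0.23829742256596778 yaw err -0.23707816344400656 w 0.00023191959236995265 T [ 0.09 -0.07  0.07] 0.17660659706450135
wrist [[476.2, 0.0, 14.3], [485.5, 2.0, 14.3], [491.7, 1.0, 14.3]]
scene [[65.3, 0.0, 2.9], [65.8, 0.0, 5.7], [69.2, 0.0, 8.6]]
side [[135.6, 0.0, 5.7], [136.3, 0.0, 8.6], [136.7, 0.0, 31.5]]
```

About 6.9 rad so far with no stop felt. Third stroke, in small steps to feel the stop.

```bash
python3 -m inch '{"targets":[0,1,50,0,0,0,1,0,1,85,0,0,0,1,0,1,105,0,0,0,1,0,1,105,0,0,0,1]}'
python3 -m inch '{"targets":[7.5,1,0,0,0,0,1,14.5,4,0,0,0,0,1,17.5,6,0,0,0,0,1]}'
python3 -m inch '{"targets":[3,2.5,0,0,0,0,1]}'
python3 -m inch '{"targets":[2.5,3,0,0,0,0,1]}'
python3 -m inch '{"targets":[2,3,0,0,0,0,1]}'
```

```text
clock: 15.35
position: [0.4774, -0.0493, 0.1313]
orientation: [0.14, 0.99, -0.0, -0.002]
force: [-0.6, 0.5, -0.2]
grip_width: 0.0002
finger_force: 0.0
clock: 15.72
position: [0.4631, -0.0393, 0.1338]
orientation: [0.141, 0.99, -0.0, 0.001]
force: [0.5, -1.0, -0.3]
grip_width: 0.0
finger_force: 0.8
clock: 15.85
position: [0.4614, -0.0364, 0.1336]
orientation: [0.141, 0.99, -0.0, 0.001]
force: [1.0, -2.3, 0.4]
grip_width: 0.0001
finger_force: 0.8
clock: 15.98
position: [0.4597, -0.0328, 0.1333]
orientation: [0.141, 0.99, -0.0, 0.001]
force: [1.5, -4.3, 1.3]
grip_width: 0.0001
finger_force: 2.3
clock: 16.1
position: [0.4593, -0.0312, 0.1335]
orientation: [0.142, 0.99, -0.003, 0.002]
force: [3.6, -15.7, 0.8]
grip_width: -0.0001
finger_force: 6.8
```

```bash
python3 st.py
```

```text
t 16.1 TCP in nut frame gx,gy: [-23.4 -16.1] z 0.13348853385146958 yaw err -0.18818287427410285 w -0.00014639271133960833 T [-3.24 -0.61 -0.14] 0.21958284332395978
```

Force jumped to 16 N, which is the stop. One small firm push to confirm, then back off the way I came and lift.

```bash
python3 -m inch '{"targets":[0.5,1.5,0,0,0,0,1,0.5,1.5,0,0,0,0,1]}'
python3 st.py
python3 -m inch '{"targets":[0,-8,0,0,0,0,1,0,-10,0,0,0,0,1,0,-10,-50,0,0,0,1,0,-10,-105,0,0,0,1,0,-10,-105,0,0,0,1]}'
python3 st.py f
python3 - <<'E'
from w import *
s,w=wcam();im=np.array(w['image'])[:,:,::-1]
cv2.imwrite('pics/w2.png',cv2.resize(im,(800,600),interpolation=cv2.INTER_CUBIC))
E
```

```text
clock: 16.35
position: [0.4593, -0.0308, 0.1335]
orientation: [0.142, 0.99, -0.005, 0.002]
force: [2.2, -17.0, 0.6]
grip_width: 0.0
finger_force: 7.4
t 16.35 TCP in nut frame gx,gy: [-23.3 -16.2] z 0.13350890701403473 yaw err -0.247531508659182 w 7.996991862156883e-06 T [-3.54 -0.5  -0.08] 0.22286619478828382
clock: 16.98
position: [0.4572, -0.0371, 0.242]
orientation: [0.141, 0.99, 0.001, 0.003]
force: [0.1, -0.1, 0.0]
grip_width: -0.0
finger_force: 0.0
t 16.975 TCP in nut frame gx,gy: [-22.7 -21. ] z 0.2420377982805667 yaw err -0.09025363239014775 w -3.783924358996475e-05 T [0.01 0.04 0.02] 0.2011382677343857
wrist [[618.8, 2.0, 0.0], [620.9, 1.0, 0.0], [626.1, 0.0, 0.0]]
scene [[65.7, 0.0, 171.9], [67.5, 0.0, 174.8], [69.8, 0.0, 177.6]]
side [[143.5, 0.0, 5.7], [144.6, 0.0, 8.6], [145.8, 0.0, 160.4]]
```

View pics/w2.png

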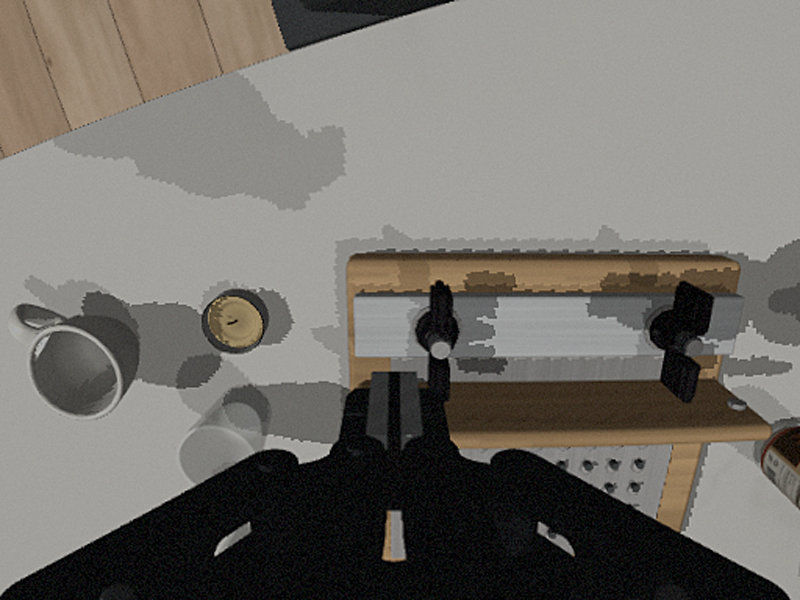

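The wing now lies along the grater's x axis at (440,340), low on its washer with the stud showing, like the tight nut at (685,340). It held against 17 N (free turning took about 2 N), and the candle, mug and glass stand as before. The arm is clear, so I'm handing in.

```bash
python3 -c "
from rig import r
print(r.hand_in())"
```

```text
the job is handed in; nothing more can be done
None
```

I turned the loose wing nut (the right-hand one) clockwise about 7 rad until it stopped hard on its washer, holding against 17 N where free turning took about 2 N. I then lifted the arm clear and handed in at about 17 s; the hand-in returned no verdict.

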